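Make room in the lock-body row and slide the fifth one in

TASK

Four cast lock bodies stand in a tight row between the rails of the green fixture plate, and a fifth lies loose on the table. Gently nudge the left two and the right two apart until each pair rests against its spring buffer, then slide the fifth body down into the gap in the middle until it stands fully home on the plate, the same way round as its neighbours, and let go. Never force anything (25 N is too much for these parts), and leave the cup, springs, roller and coupler where they are.

Things in the scene. Friction and masses are not known exactly. Their poses are not given: they have to be found in the camera images.
- plate: fixed green fixture plate, 230 (x) x 390 (y) x 12 mm thick; origin at the centre of its underside, its top 12 mm above the table. Two steel rails, 8 mm high, run along its y at x = -42 and +42 mm, 76 mm clear between them; the row slides on the plate between them. A flat steel flap lies folded back at its far (+x) edge, below 20 mm
- rail_mid (a point): point on the plate's top midway between rails, at plate centre. The row slides along y through it with dry friction (3 to 8 N for two bodies) and stays where it is left. NOT measured: the two end stops beyond the row, a fixed distance apart but clamped at another place each time; 1 to 44 mm is free at one end of the row, the rest of 45 mm at the other
- rail_end (a point): point on the plate's top midway between rails, 180 mm to +y of rail_mid. Each end stop has a flat spring buffer facing the row (56 wide, 22 mm high, 3 N per mm, 3 mm travel, then solid). Five lock bodies are about 2 mm longer than the space between the resting buffers, so the last one spreads the row slightly as it goes down
- row1: outer left (+y end) of the four lock bodies standing foot to foot in the row on the plate, ribs parallel to plate x, 32 mm clear between neighbouring ribs above the feet; same shape, size and origin as the spare
- row2: inner left of the four lock bodies standing foot to foot in the row on the plate, ribs parallel to plate x, 32 mm clear between neighbouring ribs above the feet; same shape, size and origin as the spare
- row3: inner right of the four lock bodies standing foot to foot in the row on the plate, ribs parallel to plate x, 32 mm clear between neighbouring ribs above the feet; same shape, size and origin as the spare
- row4: outer right (-y end) of the four lock bodies standing foot to foot in the row on the plate, ribs parallel to plate x, 32 mm clear between neighbouring ribs above the feet; same shape, size and origin as the spare
- spare: loose fifth body, on the table left or right of the plate: grey cast lock body, like an upside-down T from the end: a foot 48 wide (its y) x 68 long (its x) x 12 mm high with fully rounded (6 mm radius) long sides, and an upright rib 16 thick (y) x 56 long (x) along the middle of the foot, rib top 48 mm above the underside; 0.35 kg, the same either way round. Origin: centre of the underside; z up
- cup: bystander: brass striker cup, 36 mm across, 26 high, on the front strip of the plate; origin under its centre
- roller: bystander: yellow nylon roller standing on end, 24 mm across, 22 high, on the front strip of the plate; origin under its centre
- spring_a: bystander: chrome return spring standing on end, 21 mm across, 32 high, on the front strip of the plate; origin under its centre
- spring_b: bystander: chrome return spring lying down, 17 mm thick, 40 long (its x), on the front strip of the plate; origin under its centre
- coupler: bystander: aluminium shaft coupler standing on end on the table, 30 mm across, 36 high, on the other side of the plate from the spare; origin under its centre
Not all that is in view belongs to the job. What is shaped like the row4 but yellow is not meant. Leave any pink look-alike of the row3 alone.

How it is judged:
By the outcome, as a careful person would: the job done as asked, in the order asked, and still so for the second after the job is handed in, with the robot touching nothing.
It also fails if it takes over 56 s, if anything falls off the work surface, if the arm or the gripper's body presses on something with over 40 N, if the wrist force passes 120 N, or if a joint passes its speed limit or range.

ROBOT

A 6-joint arm with a two-finger parallel gripper is mounted at the origin on the work surface. World frame = base frame: x ahead of the robot, y to its left, z up, the work surface at z = 0. Lengths are in mm, angles in rad, forces in N, time in s.
With the tool pointing down it reaches from about 350 to 975 mm from the base axis. Payload 7.1 kg.
Tool frame: the origin (TCP) lies midway between the tips of the shut fingers; the grasp point (between the pads) lies 19 mm behind it; z points along the fingers, y is the line along which they close (so a half turn about z gives the same grasp; the last joint's range is limited). The gripper opens to 88 mm and grips with 3 to 60 N. Pads are 20 mm wide; open, the fingers measure 115 mm over their backs; the gripper's body (75 mm by 178 mm) begins 61 mm behind the grasp point.
Start: joints at [-1.235, 0.423, 1.63, -0, 1.089, -0.019], TCP at [217.143, -586.049, 222.675] pointing down, gripper open.
Joint ranges: [-3, 3], [-0.9, 2.11], [0.09, 2.58], [-1.31, 4.45], [0.11, 2.69], [-2.54, 2.54]. Speed limits (rad/s): [2.39, 2.39, 3.01, 3.14, 3.14, 3.14].

INTERFACE

Orientations are given as [roll, pitch, yaw] about the fixed x, y, z axes, in that order (R = Rz(yaw) Ry(pitch) Rx(roll)).
In Python, from workcell import env gives the robot as it stands.
- The arm moves only by the shell command python3 -m inch 'ROWS' [FORCE]. ROWS is JSON, a list that holds one entry, the list of rows, each a list of 5 numbers: the opening, from -1 (shut) to 1 (fully open), so that 0 is half open, then the shift along the tool's x, y, z in m, then the turn about the tool's z in rad. A call has 1 to 12 rows; each row is the pose to reach, as a shift and turn from the pose commanded when the call began, along the tool's axes at that moment; what a row does not reach only later rows make up. A row lasts 1/8 s, in which the tool goes at most 62.5 mm and 10.7 degrees, less where a joint would pass 70% of its speed; a pose out of reach is approached as far as the arm can. A call with a gripper value outside its range is refused whole. The fingers move at their own pace and stop on an object; FORCE is the grip in N (left out, the last holds). Time passes only in rows, so rows that repeat a pose let the fingers close. It gives the time, the measured TCP pose, the force, the opening and the grip force at its end, in the units of the state.
- env.sense(): the state, without advancing time (a new reading comes with each control period).
- env.camera(name): name is "scene" or "top" or "wrist"; returns (picture, depth): 400x640x3 uint8, red, green, blue; 400x640 float32, mm along the optical axis (not along the pixel's ray), 0 where there is no reading.
- env.get_calibration(name): a dict with "intrinsics" (3x3 intrinsics, pixels), "pose" (4x4, takes a point from camera to world coordinates); the wrist camera has in their place "tool_from_camera" (4x4, takes a point from camera to tool coordinates, whose origin is the TCP and whose axes are the flange's). Camera axes: x right, y up, looking along -z (the intrinsics and any distortion apply to the point x, -y, -z); pixel columns grow to the right and rows downward; lengths in mm; the calibration is good to about 2 mm. A picture is of the moment at which its call begins: read the wrist's pose just before it. get_calibration takes no time and is no camera call.
- env.finish_job(): hands the job in; it is judged then, once.
Trained networks look in the newest picture that a camera, given by its name, has taken for a name from the list of things; names that differ only in an ending like _2 or _b are one class to them, and where a whole thing is asked for, a point or a joint stands for the part that bears it (a point fixed in the world has none). Each returns a list of dicts, best first, with "confidence" (0 to 1); they miss things now and then, are a little off and sometimes report something else, mostly with a low value. They report only what shows in the picture. A call takes as long as a camera call. They do not tell look-alikes from the thing itself.
- env.trace(camera, label): "region" (400x640 bool, what is visible of it) and "box" ([centre column, centre row, width, height] in pixels, round what is visible of it).
- env.landmark_of(camera, label): "pixel" ([row, column] in pixels: a listed point, or the origin of a listed thing).
The state is a dict: "time_s": time; "qpos": joint angles; "joint_vel": joint speeds; "effort": joint torques, N m; "ee_pos": TCP position; "orientation": TCP orientation; "wrist_force": force on the tool from outside, world axes, zero at the start; "torque": the same for the moment, N m; "opening": opening from 0.0 (shut) to 1.0 (fully open); "grip_force": force on a finger pad.
Only numpy, scipy, OpenCV 4.12 (cv2) and the standard library are available. Lean on these libraries where they do the work, as an engineer would, in place of code of your own. Each camera call takes 0.05 s, during which the arm holds its last target. There are 200 camera calls.

## Working session

There is one attempt and no reset: what is moved stays moved. The work goes in short steps, Python scripts to look and compute and a shell command to move; the robot and the scene stay as the last step left them, time stands still between calls to the robot, and variables do not carry over. Pictures are saved under pics/ and viewed, at most 10 in all, crops included, and the job is handed in when it is done.

```bash
ls; mkdir -p pics
cat > h.py <<'E'
import numpy as np,cv2
from workcell import env
def pts(cam):
    s=env.sense(); img,d=env.camera(cam); c=env.get_calibration(cam)
    K=np.array(c["intrinsics"])
    if "pose" in c: T=np.array(c["pose"])
    else:
        from scipy.spatial.transform import Rotation as R
        W=np.eye(4);W[:3,:3]=R.from_euler('xyz',s["orientation"]).as_matrix();W[:3,3]=s["ee_pos"]
        T=W@np.array(c["tool_from_camera"])
    v,u=np.mgrid[0:400,0:640]
    x=(u-K[0,2])/K[0,0]*d; y=(v-K[1,2])/K[1,1]*d
    P=np.stack([x,-y,-d,np.ones_like(d)],-1)@T.T
    P=P[...,:3]; P[d==0]=np.nan
    return img,d,P
E
python3 - <<'E'
from h import *
s=env.sense(); print(s)
for c in("top","scene"):
    img,d,P=pts(c); cv2.imwrite(f"pics/{c}0.png",img[...,::-1]); print(env.get_calibration(c).keys())
    np.save(f"{c}P.npy",P)
    for n in["plate","rail_mid","rail_end","spare","row1","cup","roller","spring_a","coupler"]:
        if n.startswith("rail"):
            for r in env.landmark_of(c,n)[:2]: print(c,n,r)
            continue
        for r in env.trace(c,n)[:6]:
            m=r["region"]; q=P[m]; print(c,n,round(r["confidence"],2),np.round(r["box"]),np.round(np.nanmedian(q,0)),np.round(np.nanpercentile(q[:,2],95)))
E
```

```text
pics
{'time_s': 0.0, 'qpos': array([-1.23500884e+00,  4.23868463e-01,  1.63069829e+00,  2.42294058e-05,
        1.08860356e+00, -1.90059098e-02]), 'joint_vel': array([-0.00054178,  0.00034462, -0.00037732,  0.00118945, -0.00023607,
       -0.00125557]), 'effort': array([ 8.48882046e-04, -5.44625080e+01, -2.73667395e+01,  6.43424084e-02,
        2.27733183e-02, -1.20828586e-04]), 'ee_pos': array([ 216.96255906, -585.52751224,  221.88120212]), 'orientation': array([-3.14001568e+00, -5.14282223e-05,  3.54782100e-01]), 'wrist_force': array([-0.37109499,  0.0192512 , -0.16706396]), 'torque': array([ 0.00620665, -0.04495467,  0.00656664]), 'grip_force': 0.0, 'opening': 1.0001285123296089}
dict_keys(['intrinsics', 'pose'])
top plate 0.69 [324. 162. 158. 136.] [600. -18.  13.] 20.0
top rail_mid {'pixel': [175.7, 323.3], 'confidence': 0.97}
top rail_mid {'pixel': [203.9, 444.5], 'confidence': 0.65}
top spare 0.91 [445. 203.  23.  25.] [ 484. -306.   16.] 51.0
top row1 0.97 [436. 157.  29.  30.] [ 605. -289.   15.] 51.0
top row1 0.87 [354. 180.  21.  25.] [539. -82.  27.] 63.0
top row1 0.85 [3
[... 779 characters left out ...]
, 'confidence': 0.25}
scene spare 0.69 [173. 230.  23.  36.] [ 496. -305.   14.] 50.0
scene row1 0.84 [324. 237.  25.  35.] [561.  10.  25.] 62.0
scene row1 0.83 [347. 241.  22.  36.] [567.  56.  26.] 62.0
scene row1 0.81 [297. 171.  33.  26.] [348. -30.  22.] 50.0
scene row1 0.78 [238. 174.  28.  29.] [ 344. -170.   14.] 50.0
scene row1 0.76 [302. 238.  24.  41.] [556. -37.  25.] 62.0
scene row1 0.7 [278. 240.  23.  38.] [553. -83.  26.] 62.0
scene cup 0.68 [255. 208.  16.  21.] [ 446. -125.   29.] 40.0
scene spring_a 0.62 [346. 206.  10.  13.] [470.  71.  32.] 43.0
scene spring_a 0.55 [372. 209.   9.  12.] [478. 126.  21.] 30.0
scene coupler 0.72 [461. 194.  19.  19.] [462. 329.  28.] 38.0
```

Run:
```python
import cv2
a=cv2.imread("pics/top0.png")[110:310,170:490]
cv2.imwrite("pics/topc.png",cv2.resize(a,(800,500),interpolation=cv2.INTER_CUBIC))
```

```text
(no output)
```

View pics/topc.png

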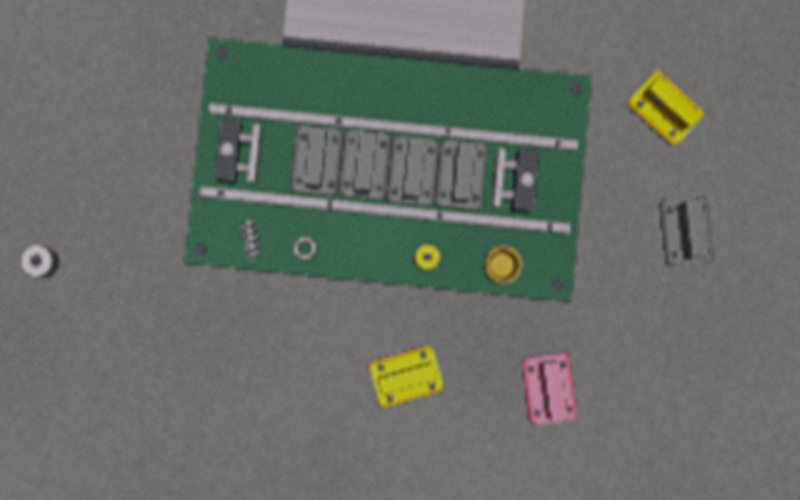

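The crop shows the grey spare at crop pixel (687,230). The row is at (297–485,165), with the left buffer at x≈258 and the right one at x≈500. The yellow and pink bodies are decoys. I'll move above the row and look with the wrist camera.

```bash
python3 -m inch '[[[-1,0.507,-0.423,-0.06,-1.11],[-1,0.507,-0.423,-0.06,-1.11],[-1,0.507,-0.423,-0.06,-1.11],[-1,0.507,-0.423,-0.06,-1.11],[-1,0.507,-0.423,-0.06,-1.11],[-1,0.507,-0.423,-0.06,-1.11],[-1,0.507,-0.423,-0.06,-1.11],[-1,0.507,-0.423,-0.06,-1.11],[-1,0.507,-0.423,-0.06,-1.11],[-1,0.507,-0.423,-0.06,-1.11],[-1,0.507,-0.423,-0.06,-1.11],[-1,0.507,-0.423,-0.06,-1.11]]]' 20
cat > m.py <<'E'
from h import *
import sys
def comps(P,m):
    n,l,st,c=cv2.connectedComponentsWithStats(m.astype(np.uint8))
    for i in range(1,n):
        if st[i,4]<60: continue
        q=P[l==i][:,:2]; r=cv2.minAreaRect(q.astype(np.float32)); 
        print(st[i,:],np.round(np.mean(q,0),1),"rect",np.round(r[0],1),np.round(r[1],1),round(r[2],1))
if __name__=="__main__":
    P=np.load("topP.npy")
    comps(P,(P[...,2]>44))
    img,d,P=pts("wrist"); cv2.imwrite("pics/w%s.png"%sys.argv[1],img[...,::-1]); np.save("wP.npy",P)
    print(env.sense()["ee_pos"],env.sense()["orientation"]); comps(P,(P[...,2]>54)&(P[...,2]<75))
    print("z pct",np.nanpercentile(P[...,2],[2,25,50,75,98]))
E
python3 m.py 1
```

```text
time_s: 2.5
ee_pos: [546.7, -11.2, 282.9]
orientation: [3.141, -0.0, 1.468]
wrist_force: [0.1, -0.0, -0.1]
opening: 0.007
grip_force: 0.0
[ 121    0  108   99 9084] [839.  330.9] rect [838.9 338.3] [200.9 222.8] 0.1
[263  19  66  52 988] [870.1  62.4] rect [869.5  59.3] [122.2 158.9] 0.0
[ 337   19   66   52 1031] [ 870.6 -127.1] rect [ 869.2 -121.3] [122.2 160.4] 0.3
[ 409   19   68   52 1134] [ 870.4 -304.1] rect [ 869.1 -301.4] [161.4 122.4] 90.0
[ 566   55   74   66 3523] [ 726.3 -628.3] rect [ 724.  -645.5] [ 74.8 140.4] 89.7
[430 141  21  19 148] [ 608.9 -293.1] rect [ 609.8 -293.2] [53.6 19.5] 45.0
[292 160   9  24 164] [554.8  58.6] rect [554.7  58.9] [16.6 56. ] 82.9
[312 162   9  24 159] [550.3  11. ] rect [551.1  11.1] [16.4 56.3] 84.2
[331 165   9  24 159] [543.8 -36.9] rect [544.1 -37. ] [16.2 55.3] 84.0
[351 166   9  24 168] [539.8 -84.5] rect [540.6 -85.1] [17.  55.9] 84.9
[444 189   9  24 159] [ 484.4 -311.6] rect [ 484.9 -312.2] [55.6 17.6] 5.6
[321 255  24  13 153] [340.1 -29.9] rect [340.1 -29.9] [15.7 55.6] 16.5
[387 254  10  24 154] [ 327.6 -172.5] rect [ 327.8 -
[... 263 characters left out ...]
45.72600619 -12.49760769 282.55258361] [-3.14138884e+00  2.73491012e-04  1.46716447e+00]
[ 518   18  122  148 4901] [874.8  64.6] rect [870.3  58.7] [122.  160.1] 0.1
[303 117  44  13 565] [556.3  58.8] rect [556.4  58.7] [14.9 55.3] 84.2
[304 155  43  12 504] [551.8  11.2] rect [552.2  11. ] [14.8 55.6] 84.0
[ 510  171  109  113 3027] [ 868.7 -101.9] rect [ 870.4 -119.4] [122.3 157.6] 0.5
[304 190  41  12 488] [546.  -36.1] rect [546.1 -36.5] [15.3 54.9] 83.6
[305 223  40  12 217] [544.1 -81.1] rect [542.  -84.5] [15.5 55.2] 83.8
[505 315  14  45 442] [ 811.8 -288.1] rect [ 812.6 -290.8] [ 5.9 93.6] 0.4
z pct [-7.42778796e+02  1.37371527e-01  1.18689163e+01  3.77060388e+02
  4.03140770e+02]
```

View pics/w1.png

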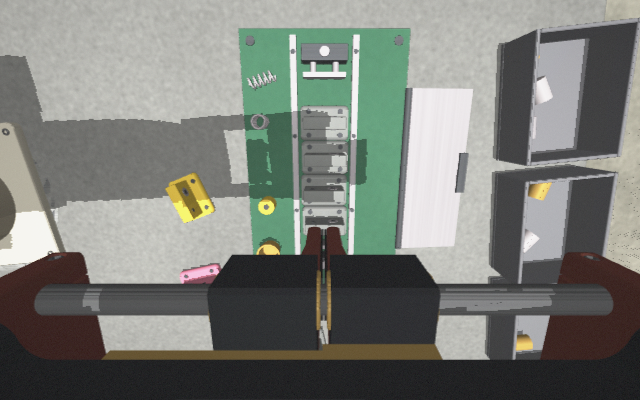

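Run:
```python
import numpy as np
c=np.array([548.5,-12.9]);a=np.deg2rad(-6);X=np.array([np.cos(a),np.sin(a)]);Y=np.array([-np.sin(a),np.cos(a)])
for f in("topP.npy","wP.npy"):
    P=np.load(f);q=P[...,:2]-c;u=q@X;v=q@Y;z=P[...,2]
    for lo,hi in((18,27.5),(27.5,40),(40,70)):
        m=(abs(u)<24)&(abs(v)<190)&(z>lo)&(z<hi)
        h,e=np.histogram(v[m],np.arange(-190,191,4)); print(f,lo,[(int(b),int(k)) for k,b in zip(h,e) if k])
```

```text
topP.npy 18 [(-182, 2), (-130, 1), (-126, 8), (-122, 2), (-118, 1), (-110, 7), (-106, 2), (-98, 19), (-94, 26), (-90, 25), (-86, 16), (-66, 20), (-62, 26), (-58, 29), (-54, 30), (-50, 24), (-46, 28), (-42, 24), (-38, 25), (-34, 1), (-18, 17), (-14, 30), (-10, 25), (-6, 30), (-2, 26), (2, 26), (6, 25), (10, 26), (14, 12), (30, 7), (34, 24), (38, 26), (42, 25), (46, 24), (50, 27), (54, 24), (58, 25), (62, 15), (82, 25), (86, 25), (90, 31), (94, 12), (106, 1), (110, 2), (126, 1), (130, 6), (138, 6), (142, 5), (146, 1), (150, 6), (186, 1)]
topP.npy 27.5 [(-146, 13), (-142, 22), (-138, 15), (-134, 16), (-130, 30), (-126, 15), (-122, 6), (-118, 10), (-114, 20), (-110, 28), (-94, 4), (-90, 6), (-86, 3), (-66, 6), (-62, 6), (-58, 2), (-54, 3), (-46, 2), (-42, 8), (-38, 5), (-18, 4), (-14, 2), (-10, 6), (-6, 1), (-2, 1), (2, 4), (6, 5), (10, 4), (14, 3), (30, 3), (34, 7), (38, 4), (42, 6), (50, 5), (54, 7), (58, 7), (62, 5), (82, 4), (86, 4), (130, 27), (134, 26), (138, 9), (142, 3), (146, 11), (150, 30), (154, 18), (158, 17), (162, 17), (166, 21), (170, 2)]
topP.npy 40 [(-146, 13), (-142, 11
[... 437 characters left out ...]
10, 80), (-6, 98), (-2, 90), (2, 66), (6, 98), (10, 33), (30, 66), (34, 99), (38, 78), (42, 89), (46, 97), (50, 99), (54, 104), (58, 103), (62, 34), (78, 30), (82, 104), (86, 105), (90, 103), (94, 35), (130, 35), (138, 13), (142, 8), (146, 20), (150, 41)]
wP.npy 27.5 [(-66, 73), (-18, 65), (30, 25), (130, 106), (134, 111), (138, 23), (142, 31), (146, 33), (150, 177), (154, 102), (158, 105), (162, 98), (166, 126), (170, 20)]
wP.npy 40 [(-78, 6), (-74, 9), (-70, 58), (-66, 190), (-34, 35), (-30, 105), (-26, 104), (-22, 105), (-18, 138), (14, 37), (18, 110), (22, 111), (26, 111), (30, 118), (62, 73), (66, 111), (70, 112), (74, 114), (78, 79), (150, 1), (154, 26), (158, 32), (162, 25), (166, 1)]
```

```bash
python3 -m inch '[[[-1,0,0.0025,0.06,0],[-1,0,0.0025,0.12,0],[-1,0,0.0025,0.17,0],[-1,0,0.0025,0.20,0],[-1,0,0.0025,0.22,0],[-1,0,0.0025,0.235,0],[-1,0,0.0025,0.247,0],[-1,0.002,0.0025,0.247,0],[-1,0.005,0.0025,0.247,0],[-1,0.008,0.0025,0.247,0],[-1,0.011,0.0025,0.247,0],[-1,0.014,0.0025,0.247,0]]]'
```

```text
time_s: 4.05
ee_pos: [550.2, -0.1, 36.5]
orientation: [3.14, 0.001, 1.466]
wrist_force: [-1.4, -6.1, 3.8]
opening: 0.007
grip_force: 3.1
```

```bash
python3 -m inch '[[[-1,0.003,0,0,0],[-1,0.006,0,0,0],[-1,0.009,0,0,0],[-1,0.012,0,0,0],[-1,0.015,0,0,0],[-1,0.018,0,0,0],[-1,0.021,0,0,0]]]'
```

```text
time_s: 4.92
ee_pos: [552.3, 20.8, 36.6]
orientation: [3.14, 0.001, 1.466]
wrist_force: [-0.5, -5.7, 2.4]
opening: 0.005
grip_force: 3.2
```

```bash
python3 -m inch '[[[-1,0.001,0,0,0],[-1,0.002,0,0,0],[-1,0.003,0,0,0],[-1,0.004,0,0,0]]]'; python3 -m inch '[[[-1,0.001,0,0,0],[-1,0.001,0,0,0]]]'
```

```text
time_s: 5.42
ee_pos: [552.7, 24.7, 36.5]
orientation: [3.14, 0.001, 1.466]
wrist_force: [-1.0, -6.8, 3.5]
opening: 0.005
grip_force: 3.2
time_s: 5.68
ee_pos: [552.9, 25.8, 36.5]
orientation: [3.14, 0.001, 1.466]
wrist_force: [-1.1, -5.3, 3.0]
opening: 0.004
grip_force: 2.9
```

```bash
python3 -m inch '[[[-1,0.001,0,0,0],[-1,0.001,0,0,0]]]'
```

```text
time_s: 5.92
ee_pos: [552.9, 26.7, 36.5]
orientation: [3.14, 0.001, 1.466]
wrist_force: [-0.5, -5.4, 3.1]
opening: 0.005
grip_force: 2.9
```

```bash
for i in 1; do python3 -m inch '[[[-1,0.001,0,0,0],[-1,0.001,0,0,0]]]'; done | grep -E "force: \[|ee"
```

```text
ee_pos: [553.0, 27.7, 36.5]
wrist_force: [-0.1, -6.0, 2.9]
```

```bash
python3 -m inch '[[[-1,0.001,0,0,0],[-1,0.001,0,0,0]]]' | grep -E "force: \[|ee"
```

```text
ee_pos: [553.2, 28.7, 36.6]
wrist_force: [0.1, -5.4, 2.6]
```

```bash
python3 -m inch '[[[-1,0.001,0,0,0],[-1,0.001,0,0,0]]]' | grep -E "force: \[|ee"
```

```text
ee_pos: [553.3, 29.4, 36.7]
wrist_force: [-0.5, -7.8, 3.6]
```

```bash
python3 -m inch '[[[-1,0.0007,0,0,0],[-1,0.0007,0,0,0]]]' | grep -E "force: \[|ee"
```

```text
ee_pos: [553.4, 29.8, 36.8]
wrist_force: [-0.9, -9.8, 5.7]
```

```bash
python3 -m inch '[[[-1,-0.012,0,0,0],[-1,-0.03,0,0,0],[-1,-0.042,0,0,0],[-1,-0.046,0,0,0],[-1,-0.049,0,0,0],[-1,-0.052,0,0,0],[-1,-0.055,0,0,0],[-1,-0.057,0,0,0]]]' | grep -E "force: \[|ee"
```

```text
ee_pos: [547.3, -24.8, 35.9]
wrist_force: [1.1, 6.2, 1.8]
```

```bash
python3 -m inch '[[[-1,-0.001,0,0,0],[-1,-0.001,0,0,0]]]' | grep -E "force: \[|ee"
```

```text
ee_pos: [547.2, -25.8, 35.9]
wrist_force: [0.4, 5.5, 2.2]
```

```bash
python3 -m inch '[[[-1,-0.001,0,0,0],[-1,-0.002,0,0,0],[-1,-0.002,0,0,0]]]' | grep -E "force: \[|ee"
```

```text
ee_pos: [547.0, -27.6, 35.9]
wrist_force: [0.8, 5.8, 2.2]
```

```bash
python3 -m inch '[[[-1,-0.001,0,0,0],[-1,-0.001,0,0,0]]]' | grep -E "force: \[|ee"
```

```text
ee_pos: [546.9, -28.2, 36.1]
wrist_force: [0.1, 9.2, 3.9]
```

```bash
python3 -m inch '[[[-1,-0.001,0,0,0],[-1,-0.001,0,0,0]]]' | grep -E "force: \[|ee"
```

```text
ee_pos: [546.9, -28.9, 36.2]
wrist_force: [-0.6, 11.6, 5.8]
```

```bash
python3 -m inch '[[[-1,0.002,0,-0.02,0],[-1,0.002,0,-0.07,0],[-1,0,0,-0.13,0],[0.5,-0.05,-0.01,-0.16,0.18],[1,-0.288,-0.032,-0.16,1.368],[1,-0.288,-0.032,-0.16,1.368],[1,-0.288,-0.032,-0.16,1.368],[1,-0.288,-0.032,-0.16,1.368],[1,-0.288,-0.032,-0.16,1.368],[1,-0.288,-0.032,-0.16,1.368],[1,-0.288,-0.032,-0.16,1.368],[1,-0.288,-0.032,-0.16,1.368]]]' | grep -E "time|force: \[|ee|ori"
cat > n.py <<'E'
from m import *
c=np.array([548.5,-12.9]);a=np.deg2rad(-6);X=np.array([np.cos(a),np.sin(a)]);Y=np.array([-np.sin(a),np.cos(a)])
def go(cam,nm):
    img,d,P=pts(cam); cv2.imwrite("pics/%s.png"%nm,img[...,::-1]); np.save(nm+".npy",P)
    z=P[...,2]; ok=np.hypot(P[...,0]-500,P[...,1]+100)<300
    print(cam);comps(P,ok&(z>43)&(z<53));print("row");comps(P,ok&(z>55)&(z<75))
for k in sys.argv[2:]: go(k,k+sys.argv[1])
print(env.sense()["ee_pos"],env.sense()["orientation"])
E
python3 n.py 2 top wrist
```

```text
time_s: 10.55
ee_pos: [484.0, -313.6, 195.5]
orientation: [-3.141, 0.0, 0.098]
wrist_force: [0.5, 1.1, 0.9]
top
[430 141  21  19 150] [ 609.3 -292.4] rect [ 609.4 -292.8] [54.1 17.4] 46.5
[321 255  24  13 144] [340.2 -29.9] rect [340.1 -30. ] [16.  55.7] 16.8
[387 254  10  24 152] [ 327.4 -172.4] rect [ 327.8 -172.8] [56.2 16.3] 7.2
row
[277 159   9  24 159] [558.9  94.4] rect [558.7  94.3] [16.7 56.2] 83.4
[297 161   9  23 152] [554.1  46.7] rect [554.4  46.9] [16.1 55.2] 83.8
[336 165   9  24 153] [543.7 -48.2] rect [543.6 -48.2] [15.7 56. ] 84.0
[356 167   9  23 153] [539.2 -95.9] rect [539.6 -96.1] [15.5 55.5] 83.3
wrist
[ 290   35   49   58 1021] [ 610.1 -293.3] rect [ 610.1 -293.6] [55.8 16.1] 47.1
[ 71  81  11  57 461] [544.1 -56.5] rect [543.2 -56.6] [ 4.  55.7] 84.7
[120  90   9  56 363] [ 540.3 -104.4] rect [ 539.6 -104.3] [ 3.1 55.3] 83.6
[314 164  15  50 712] [ 486.8 -312.5] rect [ 485.9 -312.3] [54.9 15.1] 5.9
row
[  50   77   22   61 1167] [544.6 -50.4] rect [544.  -49.2] [18.2 55.7] 83.4
[ 100   86   21   61 1108] [540.6 -98. ] rect [540.1 -96.7] [17.6 56. ] 84.2
[ 483.98517755 -313.52913217  195.58100889] [-3.14143972e+00  1.81475792e-04  9.85649601e-02]
```

```bash
python3 -m inch '[[[0,0.0016,-0.001,0.06,0],[0,0.0016,-0.001,0.11,0],[0,0.0016,-0.001,0.15,0],[0,0.0016,-0.001,0.17,0],[0,0.0016,-0.001,0.178,0],[0,0.0016,-0.001,0.178,0],[-1,0.0016,-0.001,0.178,0],[-1,0.0016,-0.001,0.178,0],[-1,0.0016,-0.001,0.178,0],[-1,0.0016,-0.001,0.178,0],[-1,0.0016,-0.001,0.178,0],[-1,0.0016,-0.001,0.178,0]]]' 20
```

```text
time_s: 12.15
ee_pos: [485.6, -312.4, 18.3]
orientation: [-3.142, -0.0, 0.097]
wrist_force: [-0.9, 2.4, 6.7]
opening: 0.183
grip_force: 20.0
```

```bash
python3 -m inch '[[[-1,0,0,-0.03,0],[-1,0,0,-0.08,0],[-1,0.005,-0.015,-0.12,0.03],[-1,0.03,-0.07,-0.12,0.12],[-1,0.05,-0.13,-0.12,0.202],[-1,0.07,-0.19,-0.12,0.202],[-1,0.08,-0.25,-0.12,0.202],[-1,0.0933,-0.29,-0.12,0.202],[-1,0.0933,-0.3041,-0.12,0.202],[-1,0.0933,-0.3041,-0.12,0.202],[-1,0.0933,-0.3041,-0.12,0.202]]]'
python3 n.py 3 top wrist
```

```text
time_s: 13.52
ee_pos: [548.6, -2.1, 137.5]
orientation: [3.141, 0.0, -0.106]
wrist_force: [0.0, -0.1, -3.8]
opening: 0.182
grip_force: 20.0
top
[430 141  20  19 143] [ 609.5 -292.7] rect [ 610.1 -293.4] [53.9 17.8] 46.5
[387 254  10  24 153] [ 327.6 -172.5] rect [ 327.9 -172.6] [55.4 16.1] 7.2
row
wrist
[633  76   7  15  62] [ 623.  -269.7] rect [ 623.1 -270. ] [11.2  5.9] 9.3
[203 173  24  63 288] [563.1  87. ] rect [560.8  87.1] [56.8 13.9] 8.8
[257 172  21  60 153] [561.7  39.6] rect [557.2  39.3] [56.3 14.5] 9.7
[415 172  24  62 265] [546.  -89.6] rect [543. -89.] [13.8 57. ] 69.9
[364 174  19  60 136] [554.2 -43. ] rect [547.4 -41.3] [13.5 55.9] 69.2
row
[ 254  175   22   63 1206] [556.5  46.2] rect [555.5  46.9] [16.3 55.7] 84.1
[ 419  174   25   64 1254] [541.6 -95.2] rect [540.4 -96. ] [16.5 55.8] 84.5
[ 196  176   27   63 1257] [560.6  93.6] rect [559.7  94.4] [16.3 55.4] 83.7
[ 365  176   22   63 1201] [545.5 -48. ] rect [544.4 -48.3] [16.3 55.4] 84.0
[548.76863981  -2.24182433 137.60340235] [ 3.14140911e+00  2.11543669e-04 -1.06999482e-01]
```

Run:
```python
from m import *
P=np.load("wrist3.npy");z=P[...,2]
near=np.hypot(P[...,0]-549,P[...,1])<60
comps(P,near&(z>160)&(z<174)); print("foot");comps(P,near&(z>125)&(z<140))
```

```text
[ 285  211   78   73 2806] [559.5  -4.6] rect [557.8  -4.3] [32.5 38.9] 51.1
foot
[ 285  186   78   64 2532] [569.8  -5.8] rect [561.8  -4.9] [47.8 40.9] 84.1
```

View pics/wrist3.png

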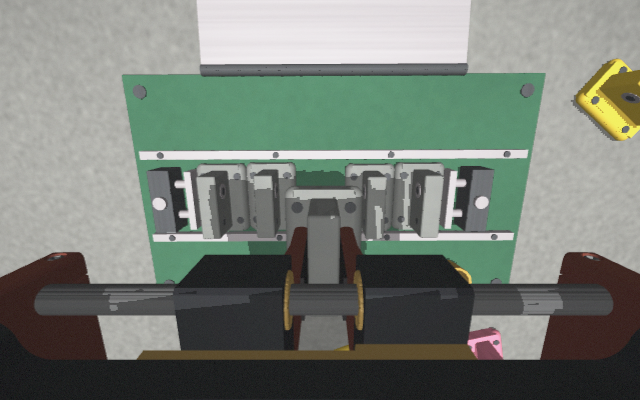

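The held body appears at the image centre (foot edge near (323,195)). The pairs are parted on either side of it and both sit against the white buffers. Next I'll measure the held body's offset.

Run:
```python
from m import *
P=np.load("wrist3.npy");z=P[...,2]
s=env.sense();c=np.array([549.8,-0.7]);a=-0.105;X=np.array([np.cos(a),np.sin(a)]);Y=np.array([-np.sin(a),np.cos(a)])
q=P[...,:2]-c;u=q@X;v=q@Y
print("tcp uv",(s["ee_pos"][:2]-c)@X,(s["ee_pos"][:2]-c)@Y)
for uu in (24,28,32):
  m=(abs(u-uu)<1.5)&(abs(v)<40)&(z>120)&(z<140);print("foot v at u",uu,np.percentile(v[m],[1,99]),np.median(z[m]))
m=(abs(v)<15)&(z>128)&(z<134);print("foot u max",np.percentile(u[m],[50,95,99]))
for uu in(12,20,25):
  m=(abs(u-uu)<2)&(abs(v)<11)&(z>163)&(z<172)
  if m.sum(): print("rib v",uu,np.percentile(v[m],[1,50,99]),np.median(z[m]))
m=(abs(v)<9)&(z>164)&(z<172);print("rib u",np.percentile(u[m],[1,95,99,100]))
```

```text
tcp uv -0.8640857930508522 -1.6414267744672726
foot v at u 24 [-26.43860873  20.54755311] 131.04484296818833
foot v at u 28 [-25.65197283  19.82292348] 131.08688683220802
foot v at u 32 [-24.04145149  18.08235248] 128.25907285819815
foot u max [25.99461098 31.73190849 32.02879133]
rib v 12 [-10.44888397  -1.09477353  10.84891497] 167.05288525715642
rib v 20 [-10.33474212  -3.06535625   4.69614525] 167.07936398768175
rib v 25 [-10.4112814   -3.06548252   5.12419431] 166.62544680519227
rib u [-28.21849771  25.8679066   26.84923263  27.33680113]
```

```bash
python3 -m inch '[[[-1,0.0012,-0.0026,0,0],[-1,0.0012,-0.0026,0.03,0],[-1,0.0012,-0.0026,0.06,0],[-1,0.0012,-0.0026,0.075,0],[-1,0.0012,-0.0026,0.085,0],[-1,0.0012,-0.0026,0.091,0],[-1,0.0012,-0.0026,0.095,0],[-1,0.0012,-0.0026,0.095,0]]]'
```

```text
time_s: 14.62
ee_pos: [550.6, 1.6, 42.9]
orientation: [-3.142, -0.0, -0.105]
wrist_force: [-0.4, 0.1, -2.9]
opening: 0.185
grip_force: 20.0
```

```bash
python3 -m inch '[[[-1,0,0,0.002,0],[-1,0,0,0.004,0],[-1,0,0,0.006,0],[-1,0,0,0.006,0]]]'
```

```text
time_s: 15.12
ee_pos: [550.3, 1.6, 36.5]
orientation: [3.142, 0.0, -0.105]
wrist_force: [-0.0, 0.2, -3.9]
opening: 0.177
grip_force: 20.0
```

```bash
python3 -m inch '[[[-1,0,0,0.001,0],[-1,0,0,0.002,0],[-1,0,0,0.002,0]]]'|grep -E "ee|force"
```

```text
ee_pos: [550.5, 1.4, 34.7]
wrist_force: [-0.2, -1.7, -3.1]
grip_force: 20.0
```

```bash
python3 -m inch '[[[-1,0,0,0.0005,0],[-1,0,0,0.001,0],[-1,0,0,0.001,0]]]'|grep -E "ee|force"
```

```text
ee_pos: [550.6, 1.2, 33.9]
wrist_force: [-2.4, -5.1, 1.0]
grip_force: 20.0
```

```bash
python3 -m inch '[[[-1,0,0.0006,0.000,0],[-1,0,0.0008,0.0005,0],[-1,0,0.0008,0.001,0],[-1,0,0.0008,0.001,0]]]'|grep -E "ee|force"
```

```text
ee_pos: [550.2, 0.8, 32.5]
wrist_force: [-0.2, -2.4, -2.6]
grip_force: 20.0
```

```bash
python3 -m inch '[[[-1,0,0.0002,0.0005,0],[-1,0,0.0002,0.001,0],[-1,0,0.0002,0.001,0]]]'|grep -E "ee|force"
```

```text
ee_pos: [550.2, 0.7, 31.5]
wrist_force: [0.3, -0.7, -3.8]
grip_force: 20.0
```

```bash
python3 -m inch '[[[-1,0,0,0.0005,0],[-1,0,0,0.001,0],[-1,0,0,0.001,0]]]'|grep -E "ee|force"
```

```text
ee_pos: [550.3, 0.6, 30.7]
wrist_force: [-0.4, -0.3, -1.5]
grip_force: 20.0
```

```bash
python3 -m inch '[[[-1,0,0,0.0005,0],[-1,0,0,0.0007,0],[-1,0,0,0.0007,0]]]'|grep -E "ee|force"
```

```text
ee_pos: [550.4, 0.6, 30.3]
wrist_force: [-2.1, -0.4, 5.9]
grip_force: 20.0
```

```bash
python3 -m inch '[[[-1,0,0,0.0005,0],[-1,0,0,0.0005,0]]]'|grep -E "ee|force"
```

```text
ee_pos: [550.4, 0.6, 30.3]
wrist_force: [-4.3, -0.8, 11.7]
grip_force: 20.0
```

```bash
python3 -m inch '[[[-1,0,0,-0.0007,0],[-0.4,0,0,-0.0007,0],[-0.35,0,0,-0.0007,0],[-0.3,0,0,-0.0007,0],[-0.3,0,0,-0.0007,0]]]'|grep -E "ee|force|open"
```

```text
ee_pos: [550.3, 0.6, 30.1]
wrist_force: [-0.6, 1.0, 0.8]
opening: 0.35
grip_force: 0.0
```

```bash
python3 -m inch '[[[-0.3,0,0,-0.01,0],[-0.3,0,0,-0.03,0],[-0.3,0,0,-0.07,0],[-0.3,0,0,-0.12,0],[-0.3,0,0,-0.17,0],[-0.3,-0.03,0,-0.2,0],[-0.3,-0.06,0,-0.2,0],[-0.3,-0.06,0,-0.2,0]]]'|grep -E "time|ee|force|open"; python3 n.py 4 top wrist
python3 - <<'E'
import numpy as np
c=np.array([549.8,-0.7]);a=-0.105;X=np.array([np.cos(a),np.sin(a)]);Y=np.array([-np.sin(a),np.cos(a)])
P=np.load("wrist4.npy");q=P[...,:2]-c;u=q@X;v=q@Y;z=P[...,2]
for k in range(-2,3):
    m=(abs(v-k*48)<6)&(u>5)&(u<25)&(z>50)&(z<70);print(k,"rib top z",np.round(np.percentile(z[m],[10,50,90]),2),m.sum())
E
```

```text
time_s: 19.38
ee_pos: [489.2, 7.0, 231.1]
wrist_force: [0.5, -0.0, 0.4]
opening: 0.349
grip_force: 0.0
top
[430 141  21  19 148] [ 609.2 -292.5] rect [ 609.5 -293.2] [54.6 17.2] 48.8
[387 254  10  24 150] [ 328.  -172.3] rect [ 328.  -172.8] [55.2 16.2] 7.9
row
wrist
[ 561   25   49   47 1003] [ 610.2 -291.2] rect [ 610.4 -292.9] [56.5 17.5] 46.3
[398 109   5  50 117] [542.4 -88.4] rect [541.3 -88. ] [ 2.1 55.1] 83.6
[245 110   6  50 117] [559.7  86.4] rect [558.4  86.3] [ 1.8 55.1] 84.1
row
[230 109  18  52 771] [559.8  93.8] rect [559.2  94.3] [16.2 56. ] 83.9
[273 108  17  52 749] [556.   46.4] rect [555.4  46.7] [16.2 55.8] 84.4
[317 109  14  51 710] [550.2  -0.9] rect [549.9  -0.8] [14.8 54.7] 84.1
[400 109  19  51 757] [540.5 -95.5] rect [540.  -96.1] [16.4 54.9] 84.4
[359 110  16  51 743] [544.5 -48.1] rect [543.7 -48.3] [16.3 54.9] 83.8
[491.32770823   6.87462577 230.78690888] [-3.14145429e+00 -1.51349809e-03 -1.05099400e-01]
-2 rib top z [58.81 59.9  60.96] 201
-1 rib top z [59.15 60.01 61.1 ] 206
0 rib top z [58.98 59.93 60.71] 208
1 rib top z [59.02 59.78 60.84] 210
2 rib top z [58.91 59.82 60.87] 199
```

View pics/wrist4.png

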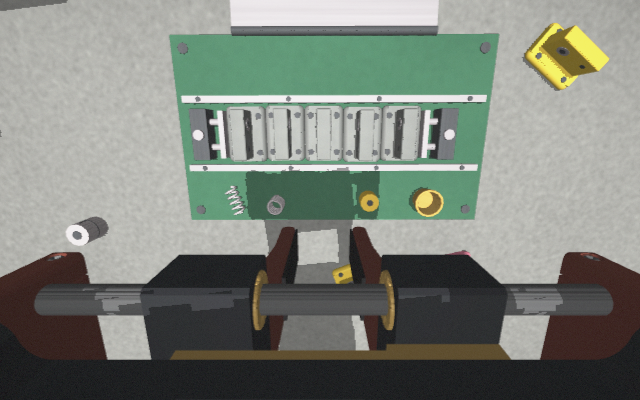

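The picture shows five bodies in a row (columns 245–400, row 135), level at 60 mm and aligned. The spare sits in the middle at (323,135), and the bystanders haven't moved.

```bash
python3 -c "
from workcell import env
print(env.finish_job())"
```

```text
the job is handed in; nothing more can be done
None
```

The job is handed in: both pairs rest against their buffers and the fifth body stands fully home in the middle, aligned with its neighbours and released, with the cup, springs, roller and coupler left alone; the highest force I read was about 13 N apart from the 20 N grip, and it took about 20 s.

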